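# Check off a finished seal order

## Robot

A 6-joint arm with a two-finger parallel gripper is mounted at the origin on a cart in front of the work surface, level with it; the furniture and walls round the work are solid. World frame = base frame: x ahead of the robot, y to its left, z up, the work surface at z = 0. Lengths are in m, angles in rad, forces in N, time in s.
With the tool pointing down it reaches from about 0.3 to 0.85 m from the base axis. Payload 4.2 kg.
Tool frame: the origin (TCP) lies on the centre line of the jaws, within the pads' length; the fingertips stand 22 mm ahead of it and the grasp point (between the pads) lies 3 mm ahead of it; z points along the fingers, y is the line along which they close (so a half turn about z gives the same grasp; the last joint's range is limited). The gripper opens to 91 mm and grips with 3 to 60 N. Pads are 32 mm wide; open, the fingers measure 118 mm over their backs; the gripper's body (76 mm by 178 mm) begins 60 mm behind the grasp point.
Start: joints at [1.303, 0.32, 1.565, -0, 1.257, -0.02], TCP at [0.141, 0.557, 0.236] pointing down, gripper open.
Joint ranges: [-3.11, 3.11], [-0.84, 2.01], [0.21, 2.61], [-1.34, 4.49], [0.05, 2.63], [-2.56, 2.56]. Speed limits (rad/s): [2.57, 2.57, 3.14, 3.14, 3.14, 3.14].

## Interface

Orientations are given as a unit quaternion [x, y, z, w].
In Python, from plant import readout, vision, job, models gives the robot as it stands.
- The arm moves only by the tool arm_command, never from a script. Its argument "targets" is one flat list of numbers, 6 for each row, row after row: the shift along the world's x, y, z in cm, then the turn, a rotation vector about the world's x, y, z in degrees. A call has 1 to 20 rows; each row is the pose to reach, as a shift and turn from the pose commanded when the call began; what a row does not reach only later rows make up. A row lasts 1/8 s, in which the tool goes at most 62.5 mm and 10.7 degrees, less where a joint would pass 70% of its speed; a pose out of reach is approached as far as the arm can. A call with a gripper value outside its range is refused whole. "jaw" is the closure in counts, from 0 (fully open) to 255 (shut), set as the call begins (left out, the last holds). The fingers move at their own pace and stop on an object; "squeeze" is the grip in N (left out, the last holds). Time passes only in rows, so rows that repeat a pose let the fingers close. It gives the time, the measured TCP pose, the force, the opening and the grip force at its end, in the units of the state.
- readout.read_state(): the state, without advancing time (a new reading comes with each control period).
- vision.grab_frame(name): name is "scene" or "top" or "wrist"; returns (picture, depth): 420x560x3 uint8, blue, green, red; 420x560 float32, m along the optical axis (not along the pixel's ray), 0 where there is no reading.
- vision.camera_model(name): a dict with "fx", "fy", "cx", "cy" (pixels), "camera_from_world" (4x4, takes a point from world to camera coordinates). Camera axes: x right, y down, z forward; pixel columns grow to the right and rows downward; lengths in m; the calibration is good to about 2 mm. A picture is of the moment at which its call begins: read the wrist's pose just before it. camera_model takes no time and is no camera call; for the wrist camera it gives the pose at the moment of the call.
- job.job_done(): hands the job in; it is judged then, once.
Trained networks look in the newest picture that a camera, given by its name, has taken for a name from the list of things; names that differ only in an ending like _2 or _b are one class to them, and where a whole thing is asked for, a point or a joint stands for the part that bears it (a point fixed in the world has none). Each returns a list of dicts, best first, with "conf" (0 to 1); they miss things now and then, are a little off and sometimes report something else, mostly with a low value. They report only what shows in the picture. A call takes as long as a camera call. They do not tell look-alikes from the thing itself.
- models.search_frame(camera, target): "bbox" ([centre column, centre row, width, height] in pixels, round what is visible of it).
- models.outline_of(camera, target): "pixels" (420x560 bool, what is visible of it) and "bbox" ([centre column, centre row, width, height] in pixels, round what is visible of it).
The state is a dict: "clock": time; "joint_positions": joint angles; "joint_velocities": joint speeds; "effort": joint torques, N m; "tcp_pos": TCP position; "tool_rot": TCP orientation; "force": force on the tool from outside, world axes, zero at the start; "wrist_torque": the same for the moment, N m; "opening": finger opening in m; "gripper_force": force on a finger pad.
Only numpy, scipy, OpenCV 4.12 (cv2) and the standard library are available. Lean on these libraries where they do the work, as an engineer would, in place of code of your own. Each camera call takes 0.05 s, during which the arm holds its last target. There are 200 camera calls.

## Task

The seal order has been cut, polished and boxed, so check it off on the loose check-off markers: with a fingertip, lightly press down the green pin, then the yellow pin, then the blue pin, each well past half-way, so that it stays down. Leave the white pin up, since the order is not yet collected. Do not pick up, shift or tip the markers, and leave everything else on the table alone.

Things in the scene. Friction and masses are not known exactly. Their poses are not given: they have to be found in the camera images.
- marker_green: loose check-off marker with a green pin: round dark-wood puck 64 mm across and 26 mm high, about 0.5 kg, with a green band, a brass collar (40 mm across, its top 31 mm above the table) and the green pin in its middle. Origin at the centre of the underside, z up; at the start it stands flat on the table anywhere, the four markers in any order
- green_top (a point): centre of the flat top of the green pin, which is 30 mm across (flat part 24 mm); 54 mm above the table when the pin is fully up, 42 mm when fully down; it moves with the pin
- pin_green (a joint): how far the green pin is pushed down, m: 0 fully up, 0.012 at its lower stop. The top is a sprung cap: pushed on past the stop with over 3 N it gives 8 mm more, reaching 12 N, and springs back when let go. About 2.5 N of friction, a little more when pushed fast, no spring: it stays where it is left. It starts 0 to 2 mm down and counts as down from 7 mm, as up below 4 mm
- marker_yellow: loose check-off marker with a yellow pin: round dark-wood puck 64 mm across and 26 mm high, about 0.5 kg, with a yellow band, a brass collar (40 mm across, its top 31 mm above the table) and the yellow pin in its middle. Origin at the centre of the underside, z up; at the start it stands flat on the table anywhere, the four markers in any order
- yellow_top (a point): centre of the flat top of the yellow pin, which is 30 mm across (flat part 24 mm); 54 mm above the table when the pin is fully up, 42 mm when fully down; it moves with the pin
- pin_yellow (a joint): how far the yellow pin is pushed down, m: 0 fully up, 0.012 at its lower stop. The top is a sprung cap: pushed on past the stop with over 3 N it gives 8 mm more, reaching 12 N, and springs back when let go. About 2.5 N of friction, a little more when pushed fast, no spring: it stays where it is left. It starts 0 to 2 mm down and counts as down from 7 mm, as up below 4 mm
- marker_blue: loose check-off marker with a blue pin: round dark-wood puck 64 mm across and 26 mm high, about 0.5 kg, with a blue band, a brass collar (40 mm across, its top 31 mm above the table) and the blue pin in its middle. Origin at the centre of the underside, z up; at the start it stands flat on the table anywhere, the four markers in any order
- blue_top (a point): centre of the flat top of the blue pin, which is 30 mm across (flat part 24 mm); 54 mm above the table when the pin is fully up, 42 mm when fully down; it moves with the pin
- pin_blue (a joint): how far the blue pin is pushed down, m: 0 fully up, 0.012 at its lower stop. The top is a sprung cap: pushed on past the stop with over 3 N it gives 8 mm more, reaching 12 N, and springs back when let go. About 2.5 N of friction, a little more when pushed fast, no spring: it stays where it is left. It starts 0 to 2 mm down and counts as down from 7 mm, as up below 4 mm
- marker_white: loose check-off marker with a white pin: round dark-wood puck 64 mm across and 26 mm high, about 0.5 kg, with a white band, a brass collar (40 mm across, its top 31 mm above the table) and the white pin in its middle. Origin at the centre of the underside, z up; at the start it stands flat on the table anywhere, the four markers in any order
- white_top (a point): centre of the flat top of the white pin, which is 30 mm across (flat part 24 mm); 54 mm above the table when the pin is fully up, 42 mm when fully down; it moves with the pin
- pin_white (a joint): how far the white pin is pushed down, m: 0 fully up, 0.012 at its lower stop. The top is a sprung cap: pushed on past the stop with over 3 N it gives 8 mm more, reaching 12 N, and springs back when let go. About 2.5 N of friction, a little more when pushed fast, no spring: it stays where it is left. It starts 0 to 2 mm down and counts as down from 7 mm, as up below 4 mm
- loupe: black loupe, 38 mm across, 30 mm high, standing on its rim; origin at the centre of its underside; a bystander to leave alone
- wax_tin: wax tin, 72 mm across, 35 mm high; origin at the centre of its underside; a bystander to leave alone
- cream_seal: cream seal stone, 19x19 mm, 56 mm high, standing with a round knob at the top; origin at the centre of its underside; a bystander to leave alone
- red_seal: red seal stone, 16x16 mm, 50 mm high, standing; origin at the centre of its underside; a bystander to leave alone
- sand_block: sanding block, 41x71 mm, 25 mm high; origin at the centre of its underside; a bystander to leave alone
Things that resemble listed ones, but are neither listed nor needed, are in the scene too. Leave any purple or red look-alike of the marker_green alone.

How it is judged:
On the way, in this order (a step that is already met when the one before it is completed fails the run):
1. the green pin is down while the yellow and blue ones are still up (value of joint pin_green above 0.007 m and value of joint each of pin_yellow, pin_blue below 0.004 m), for 0.1 s.
2. then the yellow pin is down, the blue one still up (value of joint each of pin_green, pin_yellow above 0.007 m and value of joint pin_blue below 0.004 m), for 0.1 s.
3. then the blue pin is down too (value of joint each of pin_green, pin_yellow, pin_blue above 0.007 m), for 0.1 s.
At the end, for the whole second after the job is handed in: the green, yellow and blue pins are at least 7 mm down and the white one is less than 4 mm down; all four markers stand flat and still on the table within 15 mm of where they began (all of step 3 and value of joint pin_white below 0.004 m and distance of each of marker_green, marker_yellow, marker_blue, marker_white from where it was at the start of the episode below 0.015 m and angle between each of marker_green, marker_yellow, marker_blue, marker_white's own z axis and vertical below 0.05 rad and linear speed of each of marker_green, marker_yellow, marker_blue, marker_white below 0.01 m/s); the robot touches nothing.
It fails at once if the white pin is pressed down (4 mm or more) (value of joint pin_white above 0.004 m).
It fails at once if a marker or its pin is pushed harder than 20 N (contact force between the fingers and marker_green above 20 N or contact force between the fingers and marker_yellow above 20 N or contact force between the fingers and marker_blue above 20 N or contact force between the fingers and marker_white above 20 N).
It fails at once if a marker is shifted over 15 mm, lifted over 5 mm or tipped (distance of any of marker_green, marker_yellow, marker_blue, marker_white from where it was at the start of the episode above 0.015 m or height (world z) of any of marker_green, marker_yellow, marker_blue, marker_white above 0.005 m or angle between any of marker_green, marker_yellow, marker_blue, marker_white's own z axis and vertical above 0.2 rad).
It fails at once if any other loose thing is shifted over 15 mm, lifted over 8 mm or knocked over (distance of any of loupe, wax_tin, cream_seal, red_seal, sand_block from where it was at the start of the episode above 0.015 m or height (world z) of any of loupe, wax_tin, cream_seal, red_seal, sand_block above 0.008 m or angle between any of cream_seal, red_seal, loupe's own z axis and vertical above 0.3 rad).
It also fails if it takes over 42 s, if anything falls off the work surface, if the arm or the gripper's body presses on something with over 40 N, if the wrist force passes 120 N, or if a joint passes its speed limit or range.

## Working session

There is one attempt and no reset: what is moved stays moved. The work goes in short steps, Python scripts to look and compute and a tool call to move; the robot and the scene stay as the last step left them, time stands still between calls to the robot, and variables do not carry over. Pictures are saved under pics/ and viewed, at most 10 in all, crops included, and the job is handed in when it is done.

Besides the shell and the picture viewer there is one more tool, called after "Request:" as name(argument=value, ...), one argument or row to a line, values as JSON. arm_command: Moves the arm, as the interface text tells. Its arguments: {"type":"object","properties":{"targets":{"type":"array","items":{"type":"number"}},"jaw":{"type":"number"},"squeeze":{"type":"number"}},"required":["targets"]}

```bash
mkdir -p pics; python3 - <<'E'
from plant import readout, vision
import cv2
for n in ("top","scene"):
    p,d=vision.grab_frame(n); cv2.imwrite(f"pics/{n}0.png",p)
s=readout.read_state(); print(s["clock"],s["tcp_pos"],s["tool_rot"],s["force"],s["opening"])
E
```

```text
0.1 [0.14091027 0.55702246 0.2351882 ] [ 1.23585102e-01  9.92333639e-01 -8.09825984e-04 -1.22137204e-04] [ 0.20770989 -0.68837723 -0.32878871] 0.0913076472025751
```

View pics/top0.png

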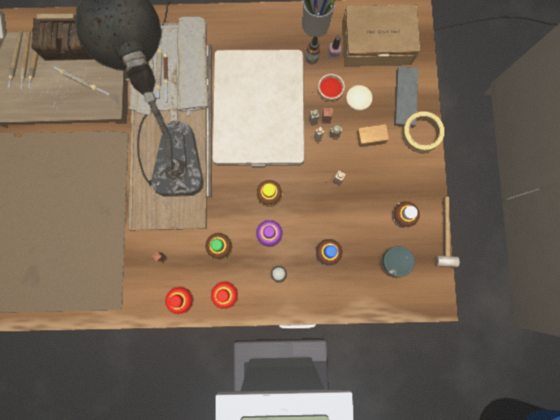

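View pics/scene0.png

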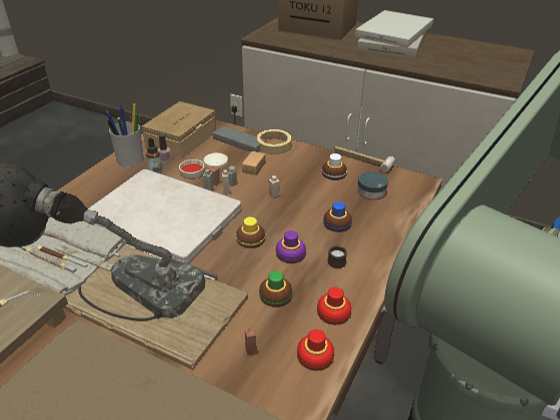

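Top view: the green pin is at (217,245), yellow (269,192), blue (329,252) and white (407,213). The purple (269,233) and red (178,300), (223,295) look-alikes are to be left alone. I'll measure positions by colour and depth, and take a crop to confirm.

```bash
cat > h.py <<'E'
import numpy as np, cv2
from plant import vision
def world(cam,uv,z=None,d=None):
    m=vision.camera_model(cam); T=np.linalg.inv(m["camera_from_world"])
    r=np.array([(uv[0]-m["cx"])/m["fx"],(uv[1]-m["cy"])/m["fy"],1.0])
    o=T[:3,3]; v=T[:3,:3]@r
    t=d if d is not None else (z-o[2])/v[2]
    return o+t*v
def pinmask(p,c):
    h=cv2.cvtColor(p,cv2.COLOR_BGR2HSV)
    R={"green":((50,120,60),(75,255,255)),"yellow":((26,150,150),(34,255,255)),"blue":((105,120,100),(120,255,255)),"white":((0,0,170),(179,50,255))}[c]
    return cv2.inRange(h,R[0],R[1])
E
python3 - <<'E'
from h import *
p,d=vision.grab_frame("top")
seed=dict(green=(217,245),yellow=(269,192),blue=(329,252),white=(407,213))
for c,(u,v) in seed.items():
    w=np.zeros(p.shape[:2],np.uint8); w[v-16:v+17,u-16:u+17]=1
    m=(pinmask(p,c)>0)&(w>0); ys,xs=np.nonzero(m)
    P=np.array([world("top",(x,y),d=d[y,x]) for x,y in zip(xs,ys)])
    top=P[:,2]>np.percentile(P[:,2],60)-.004
    print(c,m.sum(),"zmax",P[:,2].max().round(4),"top med",np.median(P[top],0).round(4),"bbox mid",((P[top].max(0)+P[top].min(0))/2).round(4),"ext",np.ptp(P[top],0).round(3))
for n,(u,v) in dict(purple=(269,233),red1=(178,300),red2=(223,295),loupe=(279,274),tin=(398,261),redseal=(158,257),cream=(340,177),mallet=(448,215)).items():
    print(n,world("top",(u,v),d=d[v,u]).round(3))
cv2.imwrite("pics/crop1.png",cv2.resize(p[165:315,145:425],None,fx=2.8,fy=2.8,interpolation=cv2.INTER_CUBIC))
m=vision.camera_model("top");print(np.linalg.inv(m["camera_from_world"]).round(3))
E
```

```text
green 110 zmax 0.0579 top med [0.4995 0.1481 0.0532] bbox mid [0.4989 0.1473 0.0537] ext [0.026 0.026 0.008]
yellow 112 zmax 0.0585 top med [0.627  0.0234 0.0522] bbox mid [0.6268 0.0234 0.0536] ext [0.026 0.026 0.01 ]
blue 107 zmax 0.057 top med [ 0.4778 -0.1161  0.0531] bbox mid [ 0.4779 -0.1171  0.0533] ext [0.023 0.026 0.007]
white 123 zmax 1.0369 top med [ 0.5646 -0.309   0.0532] bbox mid [ 0.5052 -0.1537  0.5432] ext [0.148 0.338 0.987]
purple [0.523 0.024 0.048]
red1 [0.374 0.236 0.052]
red2 [0.383 0.133 0.053]
loupe [0.428 0.003 0.022]
tin [ 0.452 -0.277  0.036]
redseal [0.473 0.283 0.053]
cream [ 0.652 -0.147  0.053]
mallet [ 0.56  -0.411  0.017]
[[-0.023 -0.989  0.146  0.431]
 [-1.     0.023  0.002  0.015]
 [-0.006 -0.146 -0.989  1.037]
 [ 0.     0.     0.     1.   ]]
```

View pics/crop1.png

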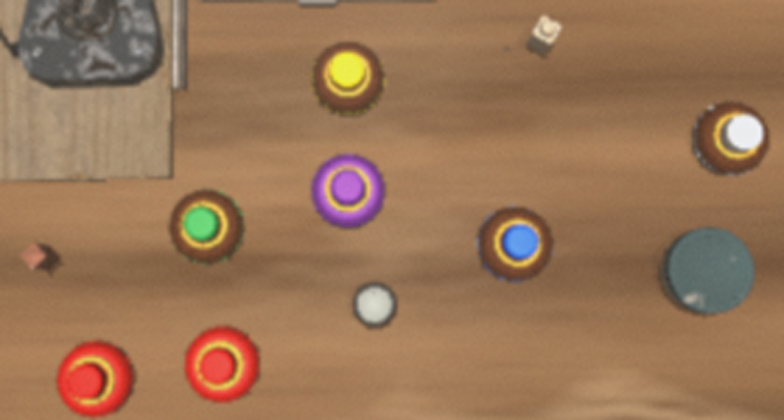

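The crop confirms the three targets as dark-wood pucks: green (201,224), yellow (347,70) and blue (519,242) in crop pixels. The purple and red look-alikes have coloured pucks. Next I'll check how tall the obstacles are along the paths.

```bash
python3 - <<'E'
from h import *
for cam in ("top","scene"):
    p,d=vision.grab_frame(cam); m=vision.camera_model(cam); T=np.linalg.inv(m["camera_from_world"])
    v,u=np.mgrid[:420,:560]; C=np.stack([(u-m["cx"])/m["fx"]*d,(v-m["cy"])/m["fy"]*d,d],-1)
    P=(C@T[:3,:3].T+T[:3,3])[d>0]
    s=(P[:,2]>.08)&(P[:,0]<.85)&(P[:,0]>.1)&(P[:,1]<.6)&(P[:,1]>-.45)
    Q=P[s]; g=np.round(Q[:,:2],1); 
    for k in np.unique(g,axis=0):
        z=Q[(g==k).all(1),2]; 
        if len(z)>3: print(cam,k,len(z),z.min().round(2),z.max().round(2))
E
```

```text
top [0.7 0.2] 223 0.08 0.13
top [0.7 0.3] 67 0.11 0.13
top [0.8 0.2] 14 0.13 0.14
top [0.8 0.3] 734 0.13 0.21
scene [0.1 0.4] 873 0.55 0.61
scene [0.1 0.5] 277 0.58 0.59
scene [0.1 0.6] 10747 0.47 0.59
scene [0.2 0.4] 1399 0.54 0.63
scene [0.2 0.5] 7583 0.54 0.62
scene [0.2 0.6] 17845 0.4 0.59
scene [0.7 0.2] 153 0.08 0.13
scene [0.7 0.3] 354 0.08 0.13
scene [0.8 0.3] 1158 0.12 0.21
```

Request:
arm_command(
  targets=[3.6,-4.1,0,0,0,0,7.2,-8.2,0,0,0,0,10.7,-12.3,0,0,0,0,14.3,-16.4,0,0,0,0,17.9,-20.5,-1,0,0,0,21.5,-24.5,-3,0,0,0,25.1,-28.6,-5,0,0,0,28.6,-32.7,-7,0,0,0,32.2,-36.8,-9,0,0,0,35.8,-40.9,-11.5,0,0,0,35.8,-40.9,-13.5,0,0,0,35.8,-40.9,-14.5,0,0,0,35.8,-40.9,-14.5,0,0,0],
  jaw=255,
  squeeze=5,
)

```text
clock: 1.88
tcp_pos: [0.4984, 0.1487, 0.0906]
tool_rot: [0.123, 0.992, -0.0, -0.001]
force: [0.4, -1.0, -0.6]
opening: 0.0002
gripper_force: 0.0
```

Request:
arm_command(
  targets=[0,0,-0.5,0,0,0,0,0,-1,0,0,0,0,0,-1.3,0,0,0,0,0,-1.6,0,0,0,0,0,-1.8,0,0,0,0,0,-2,0,0,0,0,0,-2.2,0,0,0,0,0,-2.4,0,0,0,0,0,-2.6,0,0,0,0,0,-2.7,0,0,0,0,0,-2.8,0,0,0,0,0,-2.9,0,0,0,0,0,-2.9,0,0,0,0,0,-2.9,0,0,0],
)

```text
clock: 3.62
tcp_pos: [0.4991, 0.1485, 0.0622]
tool_rot: [0.124, 0.992, 0.0, 0.0]
force: [-2.6, 0.8, 5.0]
opening: 0.0003
gripper_force: 2.7
```

Request:
arm_command(
  targets=[0,0,0.5,0,0,0,0,0,2,0,0,0,0,0,5,0,0,0,3,-3,6,0,0,0,6,-6,6,0,0,0,9,-9,6,0,0,0,11,-11,6,0,0,0,12.8,-12.5,6,0,0,0,12.8,-12.5,4,0,0,0,12.8,-12.5,3,0,0,0,12.8,-12.5,3,0,0,0],
)

```text
clock: 5.0
tcp_pos: [0.6263, 0.0235, 0.0915]
tool_rot: [0.123, 0.992, -0.0, -0.001]
force: [0.1, 0.4, -0.6]
opening: 0.0008
gripper_force: 0.0
```

```bash
cat >> h.py <<'E'
def check(c,u,v):
    p,d=vision.grab_frame("top"); w=np.zeros(p.shape[:2],np.uint8); w[v-16:v+17,u-16:u+17]=1
    ys,xs=np.nonzero((pinmask(p,c)>0)&(w>0))
    P=np.array([world("top",(x,y),d=d[y,x]) for x,y in zip(xs,ys)])
    print(c,len(xs),np.median(P[P[:,2]<.07],0).round(4) if len(xs) else None)
    return p
E
python3 - <<'E'
from h import *
from plant import readout
check("green",217,245); check("yellow",269,192)
p,_=vision.grab_frame("scene"); cv2.imwrite("pics/scene1.png",p)
s=readout.read_state(); print(s["clock"],s["tcp_pos"],s["force"])
E
```

```text
green 102 [0.4987 0.1475 0.0413]
yellow 0 None
5.15 [0.62733057 0.02365739 0.092783  ] [ 0.91996357 -0.39916033  0.0360906 ]
```

View pics/scene1.png

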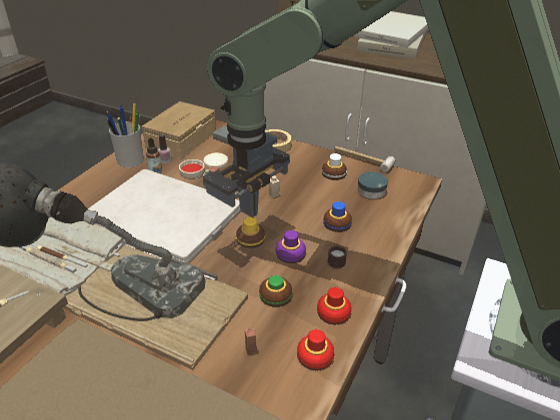

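The picture shows the green pin down at (275,283), which matches its measured top of 41 mm. Its marker hasn't moved. The closed fingertips are right above the yellow pin at (250,222).

Request:
arm_command(
  targets=[0,0,-0.5,0,0,0,0,0,-1,0,0,0,0,0,-1.3,0,0,0,0,0,-1.6,0,0,0,0,0,-1.8,0,0,0,0,0,-2,0,0,0,0,0,-2.2,0,0,0,0,0,-2.4,0,0,0,0,0,-2.6,0,0,0,0,0,-2.8,0,0,0,0,0,-2.9,0,0,0,0,0,-3,0,0,0,0,0,-3,0,0,0,0,0,-3,0,0,0],
)

```text
clock: 6.9
tcp_pos: [0.627, 0.0235, 0.0623]
tool_rot: [0.124, 0.992, 0.0, 0.0]
force: [-1.5, 0.2, 4.8]
opening: 0.0004
gripper_force: 2.6
```

Request:
arm_command(
  targets=[0,0,0.5,0,0,0,0,0,2,0,0,0,0,0,5,0,0,0,-3,-2.8,6,0,0,0,-6,-5.6,6,0,0,0,-9,-8.4,6,0,0,0,-12,-11.2,6,0,0,0,-14.9,-14,6,0,0,0,-14.9,-14,4,0,0,0,-14.9,-14,3,0,0,0,-14.9,-14,3,0,0,0],
)

```text
clock: 8.28
tcp_pos: [0.4781, -0.1163, 0.0917]
tool_rot: [0.123, 0.992, 0.0, -0.0]
force: [-0.2, -0.2, -0.0]
opening: 0.0003
gripper_force: 0.0
```

```bash
python3 - <<'E'
from h import *
from plant import readout
check("green",217,245); check("yellow",269,192)
s=readout.read_state(); print(s["clock"],s["tcp_pos"],s["force"])
E
```

```text
green 102 [0.4987 0.1474 0.0413]
yellow 114 [0.6279 0.0225 0.0413]
8.375 [ 0.47876224 -0.11634687  0.09235747] [-0.16449826  0.34153504 -0.04350635]
```

Request:
arm_command(
  targets=[0,0,-0.5,0,0,0,0,0,-1,0,0,0,0,0,-1.3,0,0,0,0,0,-1.6,0,0,0,0,0,-1.8,0,0,0,0,0,-2,0,0,0,0,0,-2.2,0,0,0,0,0,-2.4,0,0,0,0,0,-2.6,0,0,0,0,0,-2.8,0,0,0,0,0,-2.9,0,0,0,0,0,-3,0,0,0,0,0,-3,0,0,0,0,0,-3,0,0,0],
)

```text
clock: 10.12
tcp_pos: [0.4781, -0.1165, 0.0622]
tool_rot: [0.124, 0.992, 0.0, 0.0]
force: [-0.7, 0.9, 4.6]
opening: 0.0004
gripper_force: 2.7
```

Request:
arm_command(
  targets=[0,0,0.5,0,0,0,0,0,2,0,0,0,0,0,5,0,0,0,0,0,10,0,0,0,0,4,14,0,0,0,0,9,16,0,0,0,0,13,16,0,0,0,-4,16,16,0,0,0,-8,18,16,0,0,0,-10,18,16,0,0,0,-10,18,16,0,0,0,-10,18,16,0,0,0],
)

```text
clock: 11.62
tcp_pos: [0.3795, 0.063, 0.2223]
tool_rot: [0.124, 0.992, 0.0, 0.001]
force: [0.2, -0.6, 0.8]
opening: 0.0003
gripper_force: 0.0
```

```bash
python3 - <<'E'
from h import *
from plant import readout
check("green",217,245); check("yellow",269,192); check("white",407,213); p=check("blue",329,252)
cv2.imwrite("pics/top2.png",p)
s=readout.read_state(); print(s["clock"],s["tcp_pos"],s["force"])
E
```

```text
green 102 [0.4988 0.1475 0.0413]
yellow 114 [0.6279 0.0225 0.0412]
white 121 [ 0.5653 -0.3089  0.0533]
blue 100 [ 0.4783 -0.117   0.0418]
11.825 [0.37891844 0.0631124  0.22186199] [-0.03485221 -0.93918568  0.07259094]
```

View pics/top2.png

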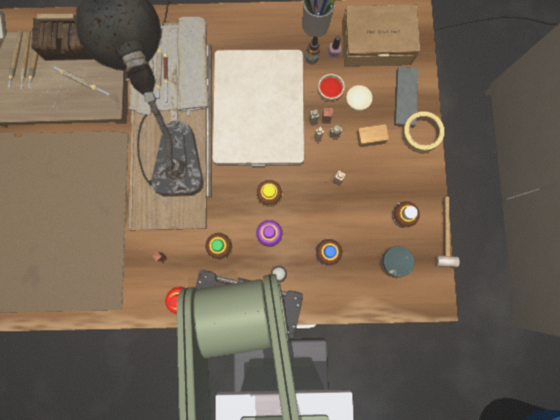

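Green (217,245), yellow (269,192) and blue (329,252) are down at about 41–42 mm. White (407,213) is still up at 53 mm. Nothing has shifted and the arm is clear.

```bash
python3 -c "
from plant import job; print(job.job_done())"
```

```text
the job is handed in; nothing more can be done
None
```

I pressed the green, yellow and blue pins down in that order and they stayed down; the white pin is still up, nothing was seen to shift, and the job was handed in at about 12 s.

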